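# Load a sample bottle into the press-to-open bottle reader

## Robot

A 6-joint arm with a two-finger parallel gripper is mounted at the origin on a cart in front of the work surface, level with it; the furniture and walls round the work are solid. World frame = base frame: x ahead of the robot, y to its left, z up, the work surface at z = 0. Lengths are in m, angles in rad, forces in N, time in s.
With the tool pointing down it reaches from about 0.225 to 0.875 m from the base axis. Payload 3.4 kg.
Tool frame: the origin (TCP) lies at the very end of the fingers, on their centre line; the grasp point (between the pads) lies 19 mm behind it; z points along the fingers, y is the direction in which the jaws open and shut (so a half turn about z gives the same grasp; the last joint's range is limited). The gripper opens to 85 mm and grips with 20 to 120 N. Pads are 22 mm wide; open, the fingers measure 114 mm over their backs; the gripper's body (76 mm by 85 mm) begins 54 mm behind the grasp point. The pads swing forward as they close: fully open they stand 13 mm farther back than shut.
Start: joints at [0.981, 0.276, 1.505, -0, 1.361, -0.121], TCP at [0.26, 0.513, 0.231] pointing down, gripper open.
Joint ranges: [-2.89, 2.89], [-0.75, 2.08], [0.22, 2.7], [-1.18, 4.32], [0.11, 2.71], [-2.7, 2.7]. Speed limits (rad/s): [2.57, 2.57, 3.14, 3.14, 3.14, 3.14].

## Interface

Orientations are given as a unit quaternion [w, x, y, z].
In Python, from rig import get_state, get_image, calibration, sign_off gives the robot as it stands. The module is installed in compiled form; this text tells all that it offers.
- The arm moves only by the tool drive_tool, never from a script. Its argument "targets" is one flat list of numbers, 7 for each row, row after row: the turn, a rotation vector about the tool's x, y, z in degrees, then the shift along the tool's x, y, z in mm, then the opening, from 0 (shut) to 1 (fully open). In form: [wx, wy, wz, tx, ty, tz, fingers, wx, wy, wz, tx, ty, tz, fingers, ...]. A call has 1 to 12 rows; each row shifts and turns the commanded pose from where the row before left it, along the tool's axes as they then stand; what a row does not reach is not made up. A row lasts 1/8 s, in which the tool goes at most 62.5 mm and 10.7 degrees, less where a joint would pass 70% of its speed; a pose out of reach is approached as far as the arm can. A call is refused whole if a number of a shift passes 62.5 or a number of a turn 10.7, either way. A call with a gripper value outside its range is refused whole. The fingers move at their own pace and stop on an object; "grip_force" is the grip in N (left out, the last holds). Time passes only in rows, so rows that do not move let the fingers close. It gives the time, the measured TCP pose, the force and the opening at its end, in the units of the state.
- get_state(): the state, without advancing time (a new reading comes with each control period).
- get_image(name): name is "scene" or "top"; returns the picture (420x560x3 uint8, red, green, blue); there is no depth.
- calibration(name): a dict with "mtx" (3x3 intrinsics, pixels), "world_to_cam" (4x4, takes a point from world to camera coordinates). Camera axes: x right, y down, z forward; pixel columns grow to the right and rows downward; lengths in m; the calibration is good to about 2 mm. A picture is of the moment at which its call begins. calibration takes no time and is no camera call.
- sign_off(): hands the job in, once; it reports no verdict.
The state is a dict: "clock": time; "qpos": joint angles; "qd": joint speeds; "effort": joint torques, N m; "position": TCP position; "ee_rot": TCP orientation; "contact_force": force on the tool from outside, world axes, zero at the start; "moment": the same for the moment, N m; "width": finger opening in m.
Only numpy, scipy, OpenCV 4.12 (cv2) and the standard library are available. Lean on these libraries where they do the work, as an engineer would, in place of code of your own. Each camera call takes 0.05 s, during which the arm holds its last target.

## Task

Open the larger of the two bench readers by pressing down on the front of its hood until the catch lets go and it swings fully open by itself, then stand the white sample bottle upright in its well, fully down, and let go. Leave that hood open and the smaller reader's hood shut.

Things in the scene. Friction and masses are not known exactly. Their poses are not given: they have to be found in the camera images.
- bottle_reader: Larger reader, fixed: white base 180 x 140 x 46 mm, grey box hood (top 136 mm high, black press pad near its front edge). Origin: centre of the base's underside; x from its front (keys, faces the robot) to its back, z up. Pad centre: x -54, y 0, z 137 mm. Under the hood a square well, 70 mm wide, centre x -10, y 0, floor z 12, mouth z 46 mm, level with the base's top. Yaw within 0.2 rad.
- bottle_reader_hood (a joint): Hood of the larger reader (140 x 112 x 84 mm, hinge at its back, x +70, z 52 mm), rad: 0 shut and caught; -0.045 pressed fully in (pad down 6 mm against 3 to 6 N, then a firm stop): the catch lets go and, as the presser withdraws, a damped spring swings it up and back to 1.5 (open, stays) in 1 to 2 s; its edge sweeps up to 215 mm high. Pulling does not open it.
- vial_reader_hood (a joint): Hood of the smaller reader (base 130 x 100 x 46 mm, hood 92 x 76 x 50 mm, top 102 mm high), which stands left or right of the larger one. Same catch, rad: 0 shut, 1.5 open. It shall stay shut.
- spare_bottle: White round sample bottle standing on the worktop right of both readers: 48 mm in diameter, 112 mm high, straight-sided up to about 70 mm, narrower above, about 50 g. Origin: centre of its underside, z up along the bottle. Gripped 65 mm above its underside, the fingers stay above the reader's base when it stands in the well.

How it is judged:
By the outcome, as a careful person would: the job done as asked, in the order asked, and still so for the second after the job is handed in, with the robot touching nothing.
It also fails if it takes over 51 s, if anything falls off the work surface, if the arm or the gripper's body presses on something with over 40 N, if the wrist force passes 120 N, or if a joint passes its speed limit or range.

## Working session

There is one attempt and no reset: what is moved stays moved. The work goes in short steps, Python scripts to look and compute and a tool call to move; the robot and the scene stay as the last step left them, time stands still between calls to the robot, and variables do not carry over. Pictures are saved under pics/ and viewed, and the job is handed in when it is done.

Besides the shell and the picture viewer there is one more tool, called after "Request:" as name(argument=value, ...) on one line, values as JSON. drive_tool: Moves the arm, as the interface text tells. Its arguments: {"type":"object","properties":{"targets":{"type":"array"},"grip_force":{"type":"number"}},"required":["targets"]}

```bash
mkdir -p pics; python3 - <<'E'
from rig import *
import cv2
for n in("scene","top"):
    cv2.imwrite(f"pics/{n}0.png",get_image(n)[:,:,::-1]); c=calibration(n); print(n,c["mtx"].tolist(),c["world_to_cam"].tolist())
s=get_state();print(s)
E
```

```text
scene [[506.00045760703244, 0.0, 279.45267771047776], [0.0, 506.00045760703244, 211.38430779552903], [0.0, 0.0, 1.0]] [[-0.4602350665182455, -0.8877877111783831, 0.0040820861815610825, 0.0718144822403787], [-0.6783361457721059, 0.34868020664021854, -0.6467473902818461, 0.4861011179343092], [0.572751042675603, -0.3004248547939769, -0.7626933523612407, 0.5746528984690864], [0.0, 0.0, 0.0, 1.0]]
top [[424.6249575087535, 0.0, 289.23093102135664], [0.0, 424.6249575087535, 204.57440744615897], [0.0, 0.0, 1.0]] [[0.0011071156908223291, -0.9999283035045072, -0.011923176818489784, -0.20108675136742457], [-0.9991454736419041, -0.0006134608452723083, -0.04132730534024642, 0.5467348464772794], [0.041317027915155964, 0.011958742257827738, -0.9990745175850843, 0.8986278555467642], [0.0, 0.0, 0.0, 1.0]]
{'clock': 0.1, 'qpos': array([ 9.80971365e-01,  2.76525225e-01,  1.50600608e+00,  2.33980260e-05,
        1.36069642e+00, -1.20985055e-01]), 'qd': array([ 0.00017999, -0.00131214, -0.00289695,  0.00142762,  0.0004625 ,
        0.00129339]), 'effort': array([ 5.74219193e-04, -4.17703414e+01, -2.46406424e+01, -2.15684636e-04,
        5.76323597e-03,  1.11724952e-05]), 'position': array([0.25954196, 0.51256671, 0.23053011]), 'ee_rot': array([-2.95203395e-04,  2.32281148e-01,  9.72648343e-01, -7.62465221e-04]), 'contact_force': array([-0.59892323, -0.35832765,  0.44623327]), 'moment': array([0.01642436, 0.00328218, 0.02909647]), 'width': 0.08556389797781037}
```

View pics/scene0.png

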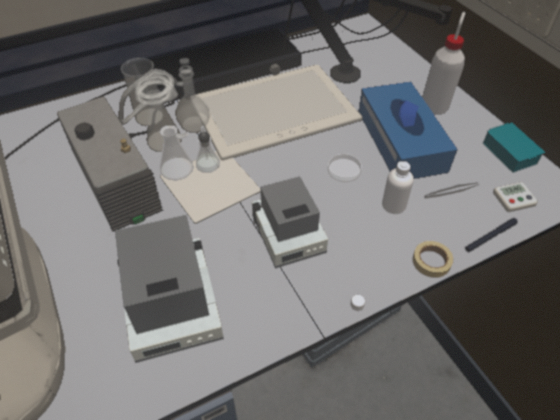

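View pics/top0.png

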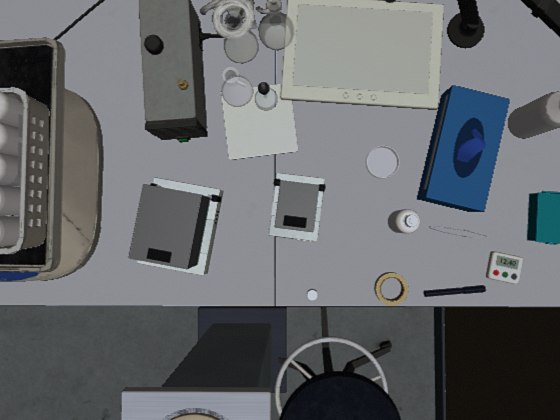

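The scene shows the large reader at about (170,285), the small one at (290,222) and the bottle at (398,188). In the top view they are at (175,228), (298,208) and (405,220). I'll zoom in next.

```bash
python3 - <<'E'
import cv2
a=cv2.imread("pics/scene0.png");b=cv2.imread("pics/top0.png")
cv2.imwrite("pics/s_big.png",cv2.resize(a[205:355,105:235],None,fx=4,fy=4,interpolation=cv2.INTER_CUBIC))
cv2.imwrite("pics/t_big.png",cv2.resize(b[165:285,115:240],None,fx=4.8,fy=4.8,interpolation=cv2.INTER_CUBIC))
cv2.imwrite("pics/s_bot.png",cv2.resize(a[150:225,360:440],None,fx=7,fy=7,interpolation=cv2.INTER_CUBIC))
cv2.imwrite("pics/t_bot.png",cv2.resize(b[195:250,375:435],None,fx=8,fy=8,interpolation=cv2.INTER_CUBIC))
E
```

```text
(no output)
```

View pics/s_big.png

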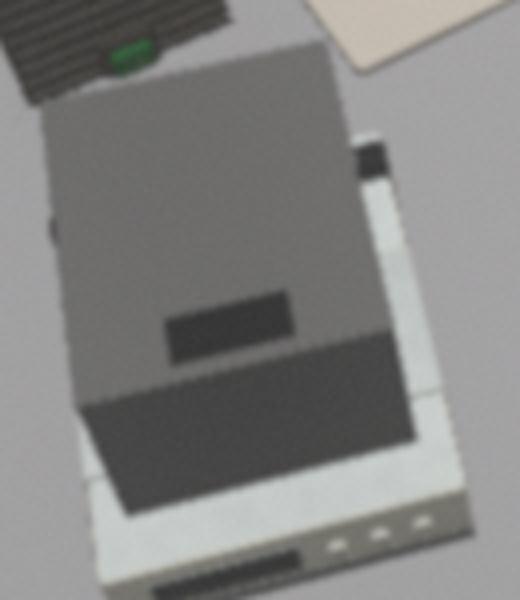

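View pics/t_big.png

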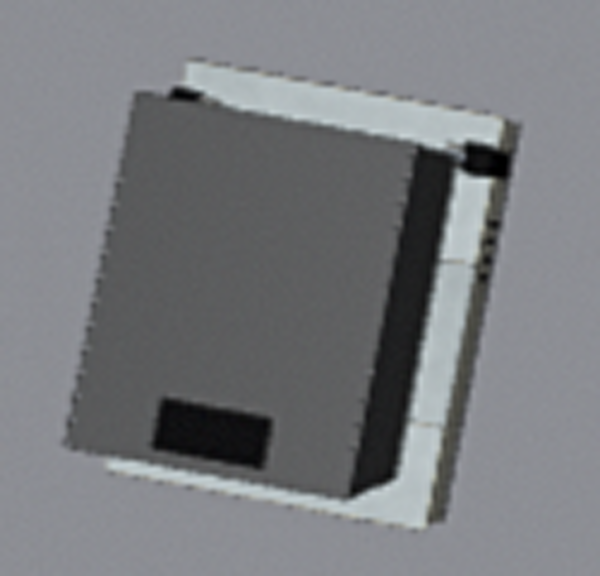

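View pics/s_bot.png

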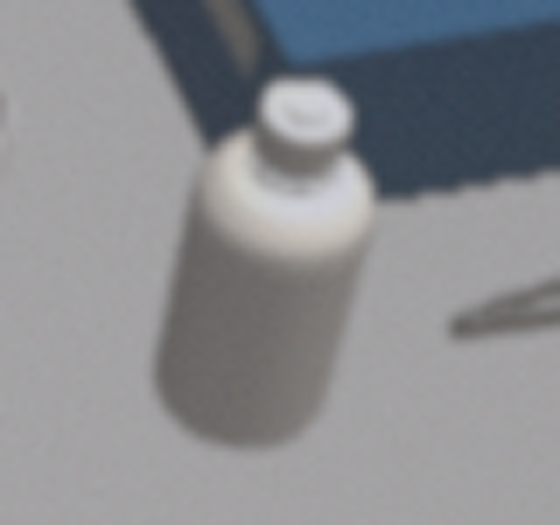

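View pics/t_bot.png

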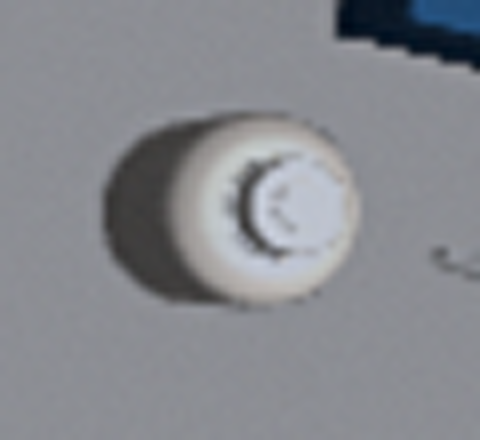

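```bash
cat > h.py <<'E'
import numpy as np
from rig import calibration
C={n:calibration(n) for n in("scene","top")}
def proj(n,P):
    P=np.atleast_2d(P);c=C[n];q=P@c["world_to_cam"][:3,:3].T+c["world_to_cam"][:3,3]
    q=q@np.array(c["mtx"]).T; return q[:,:2]/q[:,2:]
E
python3 - <<'E'
from h import *
from scipy.optimize import least_squares
def up(p,f,o): return (np.array(p)+.5)/f-.5+np.array(o)
T=up([(165,398),(273,417),(264,468),(153,449),(135,92),(417,148),(350,497),(65,445),(188,62),(505,120),(427,527)],4.8,(115,165))
TP=[None]*4+[(70,56,136),(70,-56,136),(-70,-56,136),(-70,56,136),(90,70,46),(90,-70,46),(-90,-70,46)]
S=up([(165,318),(287,290),(295,336),(170,365),(40,105),(325,40),(393,328),(80,405),(415,440),(128,516),(463,490),(103,583)],4,(105,205))
SP=[None]*4+[(70,56,136),(70,-56,136),(-70,-56,136),(-70,56,136),(-70,-56,52),(-70,56,52),(-90,-70,46),(-90,70,46)]
def w(p,l):
    l=np.atleast_2d(l)/1000;c,s=np.cos(p[2]),np.sin(p[2])
    return np.c_[p[0]+c*l[:,0]-s*l[:,1],p[1]+s*l[:,0]+c*l[:,1],l[:,2]]
def res(p,sep=False):
    r=[]
    for n,U,L in(("top",T,TP),("scene",S,SP)):
        pad=U[:4].mean(0)-proj(n,w(p,(-54,0,137)))[0]
        r+= [pad[None],U[4:]-proj(n,w(p,L[4:]))]
    r=np.vstack(r); return r if sep else r.ravel()
f=least_squares(res,[.55,.1,0],loss="soft_l1");print("reader",f.x);print(res(f.x,True).round(1).tolist())
for l in[(-54,0,137),(-10,0,46)]:print(w(f.x,l))
ct=up([(300,205)],8,(375,195))[0];cs=up([(308,103)],7,(360,150))[0]
lo=up([(245,448)],7,(360,150))[0][1];le=up([(103,210)],8,(375,195))[0][0]; tb=up([(150,303),(260,110)],8,(375,195))
sl=up([(155,360)],7,(360,150))[0][0]
a=np.linspace(0,2*np.pi,200)
def rb(p):
    c=np.c_[p[0]+.024*np.cos(a),p[1]+.024*np.sin(a),0*a]
    return np.r_[proj("top",(*p,.112))[0]-ct,proj("scene",(*p,.112))[0]-cs,proj("scene",c)[:,1].max()-lo,proj("top",c)[:,0].min()-le,proj("scene",c)[:,0].min()-sl]
g=least_squares(rb,[.55,-.4]);print("bottle",g.x,rb(g.x).round(1))
E
```

```text
reader [ 0.5014814   0.02665854 -0.18264485]
[[-0.3, -0.4], [-0.3, 0.2], [-0.7, 0.9], [-0.2, -1.2], [-0.0, -0.8], [-0.1, 0.7], [-0.3, 0.5], [0.0, -1.0], [0.0, 0.1], [0.7, 1.1], [0.1, 0.8], [-0.3, 0.4], [1.6, -0.5], [-0.9, -0.6], [0.7, -0.9], [-0.9, 1.2], [1.6, -0.4]]
[[0.4483796  0.03646661 0.137     ]]
[[0.49164774 0.02847485 0.046     ]]
bottle [ 0.51192082 -0.43618484] [ 1.1  0.7 -0.1 -0.4  0.4  0.  -1.3]
```

Request:
drive_tool(targets=[0,0,-8.2,0,0,-15,0,0,0,-8.2,0,0,-15,0,0,0,0,-8,-44,0,0,0,0,0,-8,-44,0,0,0,0,0,-8,-44,0,0,0,0,0,-8,-44,0,0,0,0,0,-8,-44,0,0,0,0,0,-8,-44,0,0,0,0,0,-8,-44,0,0,0,0,0,-8,-44,0,0,0,0,0,-8,-44,0,0,0,0,0,-8,-44,0,0], grip_force=40)

```text
clock: 1.6
position: [0.2581, 0.0645, 0.2612]
ee_rot: [0.0, 0.091, 0.996, -0.0]
contact_force: [0.7, -0.5, 0.1]
width: -0.0004
```

```bash
cat >> h.py <<'E'
from scipy.spatial.transform import Rotation as Ro
def go(tgt,yaw=None):
    from rig import get_state
    s=get_state();q=s["ee_rot"];R=Ro.from_quat([q[1],q[2],q[3],q[0]])
    y=R.as_matrix()[:,1];yw=np.degrees(np.arctan2(y[1],y[0]))
    print("t",round(s["clock"],2),"pos",s["position"].round(4),"yaw_y",yw.round(2),"F",s["contact_force"].round(1),"w",round(s["width"],4),"zax",R.as_matrix()[:,2].round(4))
    print("shift mm (no turn)",(R.inv().apply(np.array(tgt)-s["position"])*1000).round(1))
    if yaw is not None: 
        d=np.radians(yaw); M=np.c_[[np.sin(d)*-1,np.cos(d),0],[np.cos(d),np.sin(d),0],[0,0,-1]]
        print("turn tool xyz deg",np.degrees((R.inv()*Ro.from_matrix(M)).as_rotvec()).round(2),"shift after turn",(M.T@(np.array(tgt)-s["position"])*1000).round(1))
E
python3 - <<'E'
from h import *
go((.448,.0365,.17),79.5)
E
```

```text
t 1.6 pos [0.2581 0.0645 0.2612] yaw_y 79.59 F [ 0.7 -0.5  0.1] w -0.0004 zax [ 6.e-04 -1.e-04 -1.e+00]
shift mm (no turn) [-191.8    6.7   91.3]
turn tool xyz deg [0.   0.04 0.09] shift after turn [-191.9    7.    91.2]
```

Request:
drive_tool(targets=[0,0,0,-48,2,20,0,0,0,0,-48,2,20,0,0,0,0,-48,2,20,0,0,0,0,-48,1,20,0,0,0,0,0,0,11,0,0,0,0,0,0,0,0])

```text
clock: 2.35
position: [0.4469, 0.038, 0.169]
ee_rot: [-0.002, 0.091, 0.996, 0.0]
contact_force: [0.3, 1.0, -0.3]
width: 0.0001
```

```bash
python3 - <<'E'
from h import *
from rig import get_image
import cv2
a=get_image("scene");b=get_image("top")
cv2.imwrite("pics/p1.png",cv2.resize(np.hstack([a[150:390,60:300],b[125:325,90:290].repeat(1,0) if 0 else cv2.resize(b[125:325,90:290],(240,240))])[:,:,::-1],None,fx=1.6,fy=1.6))
go((.448,.0365,.137),79.5)
E
```

```text
t 2.45 pos [0.4475 0.038  0.1705] yaw_y 79.55 F [-0.6  0.1 -0. ] w 0.0002 zax [-7.e-04  2.e-04 -1.e+00]
shift mm (no turn) [-0.8 -1.4 33.5]
turn tool xyz deg [ 0.   -0.04  0.05] shift after turn [-0.8 -1.4 33.5]
```

View pics/p1.png

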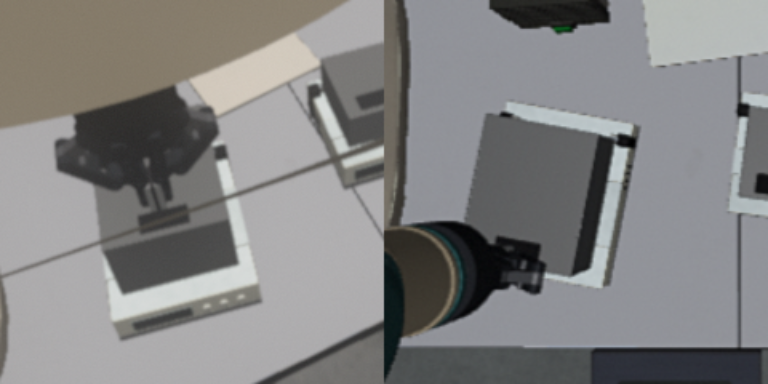

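Both views show the closed fingertips just above the black pad, at about (160,210) in the composite. Next I press in small steps.

Request:
drive_tool(targets=[0,0,0,-1,-1,15,0,0,0,0,0,0,13,0,0,0,0,0,0,3,0,0,0,0,0,0,2,0,0,0,0,0,0,2,0,0,0,0,0,0,2,0])

```text
clock: 3.2
position: [0.4478, 0.0371, 0.1337]
ee_rot: [-0.002, 0.091, 0.996, 0.0]
contact_force: [-4.5, 1.4, 5.0]
width: -0.0001
```

Request:
drive_tool(targets=[0,0,0,0,0,1.5,0,0,0,0,0,0,1.5,0,0,0,0,0,0,0,0])

```text
clock: 3.58
position: [0.4478, 0.037, 0.1319]
ee_rot: [-0.001, 0.091, 0.996, 0.0]
contact_force: [-8.2, 1.9, 15.7]
width: 0.0001
```

Request:
drive_tool(targets=[0,0,0,0,0,0.7,0,0,0,0,0,0,0,0])

```text
clock: 3.82
position: [0.4478, 0.037, 0.1318]
ee_rot: [-0.001, 0.091, 0.996, 0.0]
contact_force: [-9.7, 1.3, 19.1]
width: 0.0002
```

Force is up and the position no longer moves, so the firm stop is reached. Withdrawing up and toward the robot.

Request:
drive_tool(targets=[0,0,0,10,0,-25,0,0,0,0,45,0,-40,0,0,0,0,50,0,-35,0,0,0,0,50,0,-30,0,0,0,0,0,0,0,0,0,0,0,0,0,0,0,0,0,0,0,0,0,0,0,0,0,0,0,0,0])

```text
clock: 4.82
position: [0.2976, 0.0646, 0.2588]
ee_rot: [-0.001, 0.091, 0.996, -0.0]
contact_force: [-0.5, 0.9, 0.3]
width: -0.0001
```

```bash
python3 - <<'E'
from h import *
from rig import get_image
import cv2
a=get_image("scene");b=get_image("top")
cv2.imwrite("pics/p2.png",cv2.resize(np.hstack([a,b])[:,:,::-1],(800,300),interpolation=cv2.INTER_AREA))
cv2.imwrite("pics/p2s.png",a[:,:,::-1])
go((.45,-.0365,.26),79.5)
# box near corner
from scipy.optimize import least_squares
def lift(n,uv,z):
    return least_squares(lambda p:proj(n,(*p,z))[0]-uv,[.5,0]).x
for z in(0,.05,.08): print(z,lift("top",(419,203),z),lift("scene",(389,178),z))
E
```

```text
t 4.92 pos [0.2974 0.0647 0.259 ] yaw_y 79.52 F [0.8 0.5 0. ] w 0.0 zax [-1.8e-03  1.0e-04 -1.0e+00]
shift mm (no turn) [-168.4  -71.7   -1.3]
turn tool xyz deg [-0.01 -0.1   0.02] shift after turn [-168.5  -71.7   -1. ]
0 [ 0.55089526 -0.48034032] [ 0.57545871 -0.47256119]
0.05 [ 0.54863307 -0.4656966 ] [ 0.53945273 -0.43671051]
0.08 [ 0.54727575 -0.45691036] [ 0.51784915 -0.4152001 ]
```

View pics/p2.png

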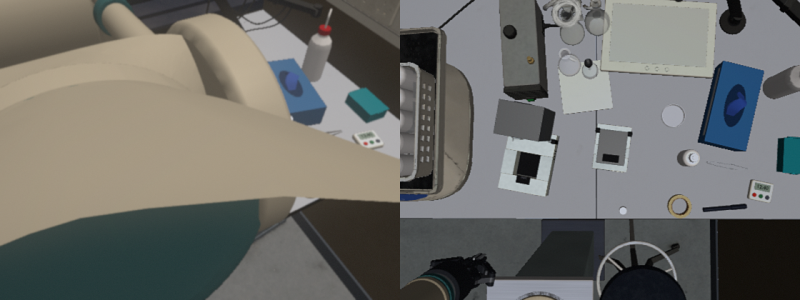

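The top view shows the large hood open and the well exposed at about (525,165) in the composite. The small hood is still shut. Now for the bottle, turning the jaws to 45° to clear the blue box.

```bash
python3 - <<'E'
from h import *
go((.512,-.436,.22),45)
E
```

```text
t 4.92 pos [0.2974 0.0647 0.259 ] yaw_y 79.52 F [0.8 0.5 0. ] w 0.0 zax [-1.8e-03  1.0e-04 -1.0e+00]
shift mm (no turn) [-302.1 -453.3   38.5]
turn tool xyz deg [-0.04 -0.09 34.52] shift after turn [-505.8 -202.3   39. ]
```

Request:
drive_tool(targets=[0,0,8.6,0,0,0,1,0,0,8.6,0,0,0,1,0,0,8.6,0,0,0,1,0,0,8.7,0,0,0,1,0,0,0,-50,-20,0,1,0,0,0,-50,-20,0,1,0,0,0,-50,-20,0,1,0,0,0,-50,-20,0,1,0,0,0,-50,-20,0,1,0,0,0,-50,-20,0,1,0,0,0,-50,-20,0,1,0,0,0,-50,-20,0,1])

```text
clock: 6.42
position: [0.4677, -0.3331, 0.2587]
ee_rot: [-0.0, 0.383, 0.924, 0.0]
contact_force: [0.9, -0.0, 0.5]
width: 0.0855
```

Request:
drive_tool(targets=[0,0,0,-50,-20,10,1,0,0,0,-40,-18,15,1,0,0,0,-15,-4,14,1,0,0,0,0,0,0,1,0,0,0,0,0,0,1])

```text
clock: 7.05
position: [0.5115, -0.4336, 0.2209]
ee_rot: [-0.0, 0.382, 0.924, 0.0]
contact_force: [0.8, 0.3, 0.1]
width: 0.0859
```

```bash
python3 - <<'E'
from h import *
from rig import get_image
import cv2
a=get_image("scene");b=get_image("top")
cv2.imwrite("pics/p3.png",np.hstack([cv2.resize(a[90:250,320:500],(400,356)),cv2.resize(b[130:290,320:500],(400,356))])[:,:,::-1])
go((.512,-.436,.046),45)
E
```

```text
t 7.15 pos [ 0.5117 -0.4338  0.2219] yaw_y 45.1 F [ 0.2  0.  -0. ] w 0.0856 zax [ 1.e-03 -6.e-04 -1.e+00]
shift mm (no turn) [ -1.6  -1.4 175.9]
turn tool xyz deg [0.02 0.07 0.1 ] shift after turn [ -1.8  -1.3 175.9]
```

View pics/p3.png

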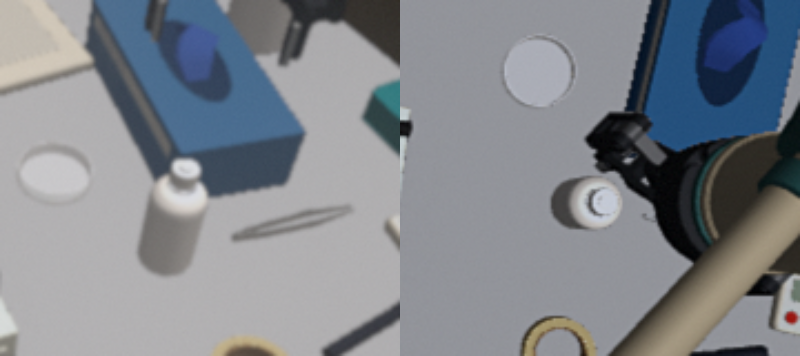

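Request:
drive_tool(targets=[0,0,0,-2,-1,40,1,0,0,0,0,0,40,1,0,0,0,0,0,30,1,0,0,0,0,0,30,1,0,0,0,0,0,20,1,0,0,0,0,0,10,1,0,0,0,0,0,7,1,0,0,0,0,0,0,1])

```text
clock: 8.15
position: [0.5125, -0.437, 0.044]
ee_rot: [0.0, 0.382, 0.924, -0.0]
contact_force: [-0.2, 0.1, -0.1]
width: 0.0853
```

```bash
python3 - <<'E'
from h import *
from rig import get_image
import cv2
a=get_image("scene");b=get_image("top")
cv2.imwrite("pics/p4.png",np.hstack([cv2.resize(a[90:250,320:500],(400,356)),cv2.resize(b[130:290,320:500],(400,356))])[:,:,::-1])
go((.512,-.436,.044),45)
E
```

```text
t 8.25 pos [ 0.5128 -0.4375  0.0445] yaw_y 45.04 F [-0.1  0.1  0.3] w 0.0851 zax [ 0.0012 -0.0011 -1.    ]
shift mm (no turn) [1.6 0.5 0.5]
turn tool xyz deg [0.   0.09 0.04] shift after turn [1.6 0.5 0.5]
```

View pics/p4.png

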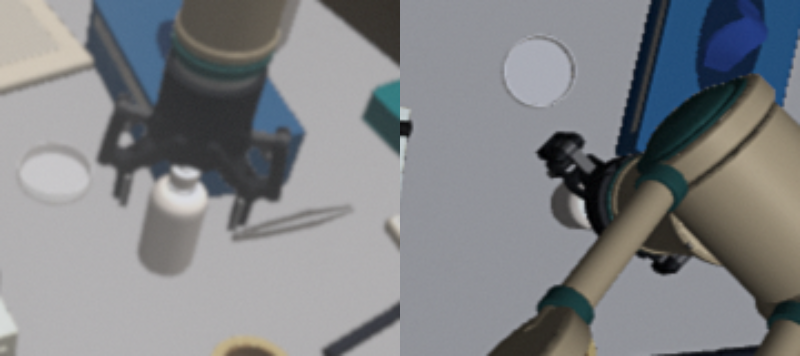

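The bottle stands between the open fingers, with its cap at (182,175). Closing on it.

Request:
drive_tool(targets=[0,0,0,1,0,0,0,0,0,0,0,0,0,0,0,0,0,0,0,0,0,0,0,0,0,0,0,0,0,0,0,0,0,0,0,0,0,0,0,0,0,0], grip_force=35)

```text
clock: 9.0
position: [0.5118, -0.4367, 0.0441]
ee_rot: [0.0, 0.382, 0.924, -0.0]
contact_force: [-1.2, 0.5, 5.3]
width: 0.0466
```

Request:
drive_tool(targets=[0,0,0,0,0,-10,0,0,0,0,0,0,-30,0,0,0,0,0,0,-50,0,0,0,0,0,0,-50,0,0,0,0,0,0,-50,0,0,0,0,0,0,0,0])

```text
clock: 9.75
position: [0.5134, -0.4381, 0.239]
ee_rot: [0.005, 0.382, 0.924, -0.002]
contact_force: [0.4, -0.8, -1.0]
width: 0.0465
```

```bash
python3 - <<'E'
from h import *
from rig import get_image
import cv2
a=get_image("scene");b=get_image("top")
cv2.imwrite("pics/p5.png",np.hstack([cv2.resize(a,(533,400))[:,100:],cv2.resize(b[:,:280],(267,400))])[:,:,::-1])
cv2.imwrite("pics/p5t.png",cv2.resize(b[120:290,110:280],None,fx=3.5,fy=3.5,interpolation=cv2.INTER_CUBIC)[:,:,::-1])
go((.4916,.0285,.234),79.5)
E
```

```text
t 9.85 pos [ 0.5115 -0.4362  0.2335] yaw_y 45.04 F [ 0.  -0.3 -1.1] w 0.0465 zax [ 0.e+00  2.e-04 -1.e+00]
shift mm (no turn) [342.4 314.7  -0.4]
turn tool xyz deg [ 1.000e-02 -0.000e+00 -3.446e+01] shift after turn [104.2 453.3  -0.5]
```

View pics/p5.png

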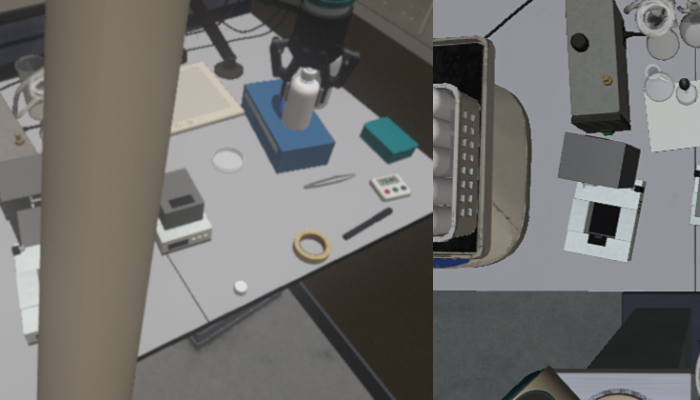

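View pics/p5t.png

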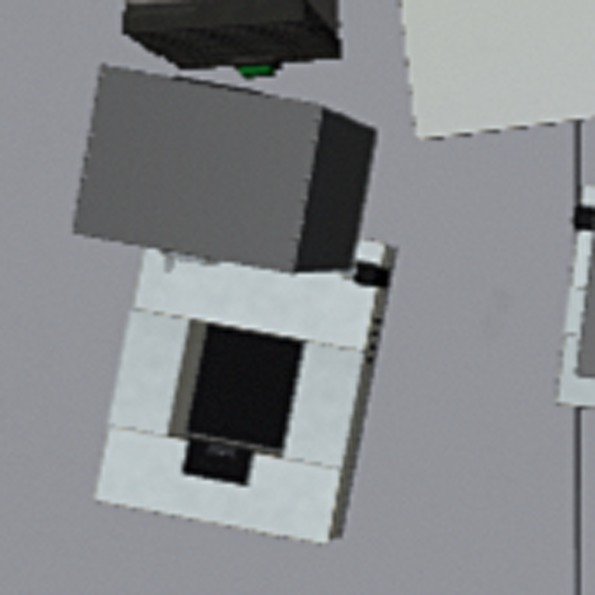

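```bash
python3 - <<'E'
from h import *
from scipy.optimize import least_squares
c=(np.array([(192,320),(305,340),(287,453),(172,435)])+.5)/3.5-.5+[110,120]
L=np.array([least_squares(lambda p:proj("top",(*p,.046))[0]-u,[.5,0]).x for u in c])
print(L.round(4).tolist(),L.mean(0),[np.degrees(np.arctan2(*(L[a]-L[b])[::-1])).round(1) for a,b in((0,3),(1,2))])
E
```

```text
[[0.5319, 0.0561], [0.5201, -0.0108], [0.4539, -0.0009], [0.4643, 0.067]] [0.49255702 0.02785085] [np.float64(-9.2), np.float64(-8.5)]
```

Request:
drive_tool(targets=[0,0,-8.6,0,0,0,0,0,0,-8.6,0,0,0,0,0,0,-8.6,0,0,0,0,0,0,-8.6,0,0,0,0,0,0,0,20,40,0,0,0,0,0,20,45,0,0,0,0,0,20,45,0,0,0,0,0,20,45,0,0,0,0,0,20,45,0,0,0,0,0,20,45,0,0,0,0,0,14,45,0,0,0,0,0,10,45,0,0])

```text
clock: 11.35
position: [0.4332, -0.0591, 0.2315]
ee_rot: [-0.002, 0.092, 0.996, 0.001]
contact_force: [0.1, 0.9, -0.1]
width: 0.0465
```

Request:
drive_tool(targets=[0,0,0,0,45,0,0,0,0,0,0,45,0,0,0,0,0,0,0,0,0,0,0,0,0,0,0,0])

```text
clock: 11.85
position: [0.4506, 0.0272, 0.2321]
ee_rot: [-0.002, 0.092, 0.996, -0.0]
contact_force: [0.2, -0.4, -1.3]
width: 0.046
```

```bash
python3 - <<'E'
from h import *
from rig import get_image
import cv2
a=get_image("scene");b=get_image("top")
cv2.imwrite("pics/p6.png",np.hstack([cv2.resize(a[:,:],(480,360)),cv2.resize(b[100:300,100:278],(320,360))])[:,:,::-1])
go((.4916,.0285,.234),79.5)
E
```

```text
t 11.95 pos [0.451  0.0265 0.2327] yaw_y 79.37 F [ 0.1 -0.3 -0.8] w 0.0463 zax [-2.e-03 -3.e-04 -1.e+00]
shift mm (no turn) [-39.5   9.4  -1.3]
turn tool xyz deg [-0.04 -0.11 -0.13] shift after turn [-39.5   9.3  -1.3]
```

View pics/p6.png

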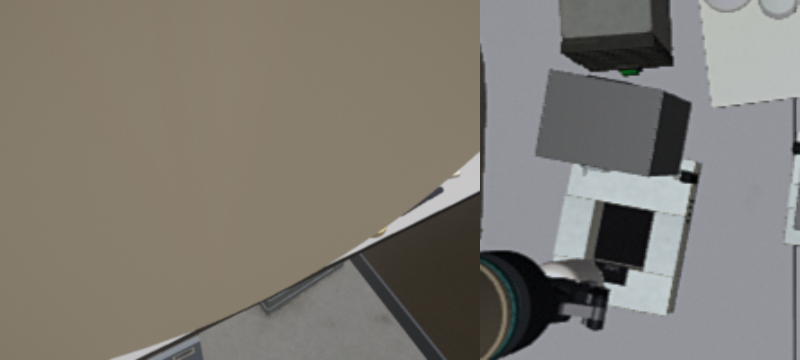

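The scene view is blocked by the arm. The top view shows the bottle beside the well mouth, at about (625,235), and the measured well centre agrees with the model fit. Moving over it and lowering.

Request:
drive_tool(targets=[0,0,0,-20,5,0,0,0,0,0,-20,4,0,0,0,0,0,0,0,0,0,0,0,0,0,0,20,0,0,0,0,0,0,25,0,0,0,0,0,0,25,0])

```text
clock: 12.7
position: [0.4924, 0.0286, 0.1629]
ee_rot: [-0.0, 0.092, 0.996, 0.0]
contact_force: [1.4, -0.4, -1.5]
width: 0.0462
```

```bash
python3 - <<'E'
from h import *
from rig import get_image
import cv2
a=get_image("scene");b=get_image("top")
cv2.imwrite("pics/p7.png",np.hstack([cv2.resize(a[:,:],(480,360)),cv2.resize(b[100:300,100:278],(320,360))])[:,:,::-1])
go((.492,.028,.056),79.5)
E
```

```text
t 12.8 pos [0.4902 0.0288 0.1612] yaw_y 79.4 F [-0.3  0.8 -0.6] w 0.0461 zax [-6.5e-03  5.0e-04 -1.0e+00]
shift mm (no turn) [ -2.6  -0.3 105.1]
turn tool xyz deg [-0.04 -0.37 -0.1 ] shift after turn [ -2.   -0.4 105.2]
```

View pics/p7.png

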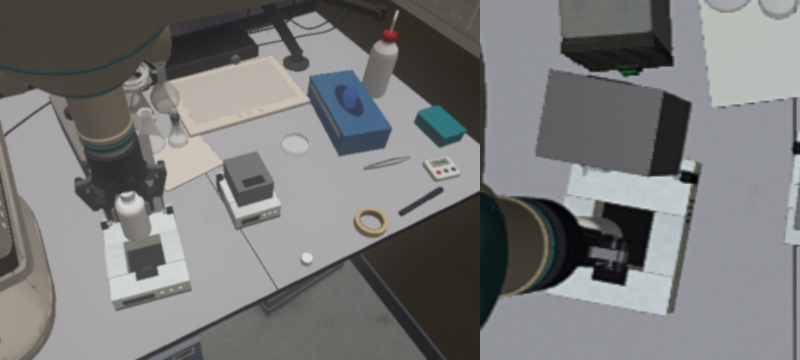

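The bottle is upright above the well, at (130,215), and clear of the hood. Lowering further.

Request:
drive_tool(targets=[0,0,0,-1,0,25,0,0,0,0,0,0,20,0,0,0,0,0,0,20,0,0,0,0,0,0,15,0,0,0,0,0,0,10,0,0,0,0,0,0,0,0])

```text
clock: 13.55
position: [0.4936, 0.0287, 0.0736]
ee_rot: [-0.0, 0.092, 0.996, 0.0]
contact_force: [0.6, -0.0, 0.0]
width: 0.0464
```

```bash
python3 - <<'E'
from h import *
from rig import get_image
import cv2
a=get_image("scene")
cv2.imwrite("pics/p8.png",cv2.resize(a[180:360,60:260],None,fx=3,fy=3)[:,:,::-1])
go((.492,.028,.056),79.5)
E
```

```text
t 13.6 pos [0.494  0.0287 0.074 ] yaw_y 79.43 F [-0.5 -0.5 -0.6] w 0.0463 zax [ 5.e-04  0.e+00 -1.e+00]
shift mm (no turn) [ 1.8 -1.  18. ]
turn tool xyz deg [ 0.01  0.03 -0.07] shift after turn [ 1.8 -1.  18. ]
```

View pics/p8.png

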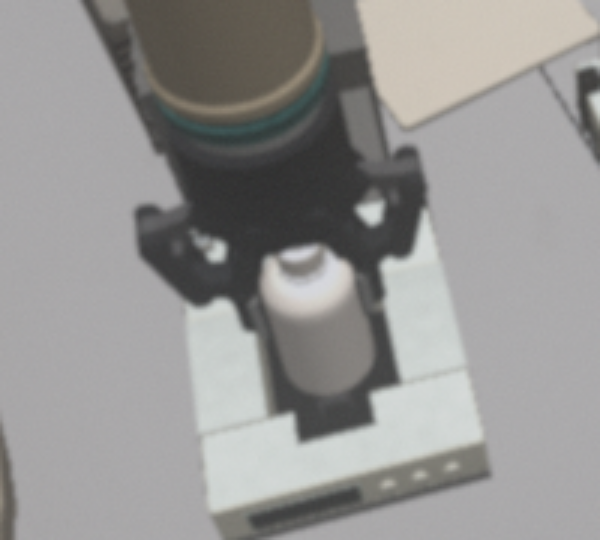

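The bottle is inside the well mouth and centred, with its bottom at about (330,390).

Request:
drive_tool(targets=[0,0,0,1,-1,8,0,0,0,0,0,0,5,0,0,0,0,0,0,2,0,0,0,0,0,0,1,0,0,0,0,0,0,1,0,0,0,0,0,0,0,0])

```text
clock: 14.35
position: [0.4925, 0.028, 0.0566]
ee_rot: [0.0, 0.092, 0.996, 0.0]
contact_force: [0.5, -0.3, -0.8]
width: 0.0463
```

Request:
drive_tool(targets=[0,0,0,0,0,0.7,0,0,0,0,0,0,0.7,0,0,0,0,0,0,0,0])

```text
clock: 14.72
position: [0.4929, 0.028, 0.056]
ee_rot: [0.001, 0.092, 0.996, 0.0]
contact_force: [-1.1, 0.5, 6.0]
width: 0.0461
```

Floor contact at the expected height, with 6 N. Releasing, then rising straight up.

Request:
drive_tool(targets=[0,0,0,0,0,0,0.7,0,0,0,0,0,0,0.8,0,0,0,0,0,0,0.9,0,0,0,0,0,0,0.9,0,0,0,0,0,0,0.9])

```text
clock: 15.35
position: [0.4924, 0.028, 0.0551]
ee_rot: [-0.0, 0.092, 0.996, 0.0]
contact_force: [-0.1, -0.1, 0.3]
width: 0.0768
```

```bash
python3 - <<'E'
from h import *
from rig import get_image
import cv2
a=get_image("scene")
cv2.imwrite("pics/p9.png",cv2.resize(a[180:360,60:260],None,fx=3,fy=3)[:,:,::-1])
go((.492,.028,.2),79.5)
E
```

```text
t 15.4 pos [0.4924 0.028  0.0551] yaw_y 79.44 F [ 0.4 -0.8  0.4] w 0.077 zax [-1.e-04  1.e-04 -1.e+00]
shift mm (no turn) [ 4.000e-01 -1.000e-01 -1.449e+02]
turn tool xyz deg [ 0.   -0.01 -0.06] shift after turn [ 4.000e-01 -1.000e-01 -1.449e+02]
```

View pics/p9.png

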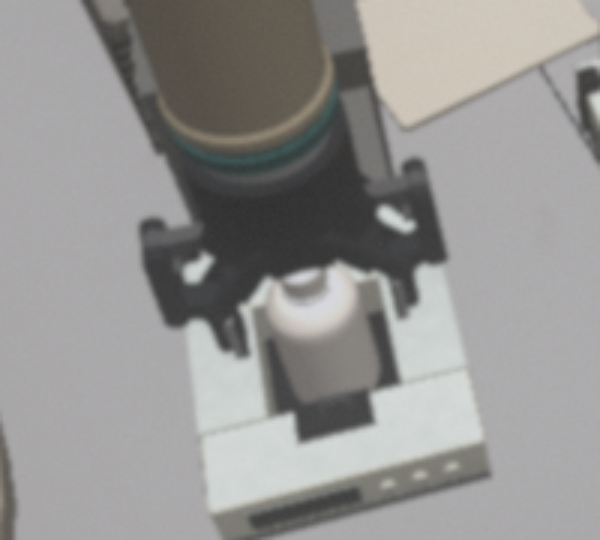

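The bottle stands free in the well with both fingers clear of it. Going straight up first, then back toward the robot.

Request:
drive_tool(targets=[0,0,0,0,0,-15,0.9,0,0,0,0,0,-30,0.9,0,0,0,0,0,-45,0.9,0,0,0,0,0,-50,0.9,0,0,0,0,0,-40,0.9,0,0,0,50,0,0,0.9,0,0,0,50,0,0,0.9,0,0,0,50,0,0,0.9,0,0,0,40,0,0,0.9])

```text
clock: 16.52
position: [0.3034, 0.0631, 0.235]
ee_rot: [-0.0, 0.092, 0.996, 0.0]
contact_force: [0.1, 1.3, 0.9]
width: 0.077
```

Request:
drive_tool(targets=[0,0,0,8,40,0,0.9,0,0,0,8,44,0,0.9,0,0,0,8,44,0,0.9,0,0,0,8,44,0,0.9,0,0,0,8,44,0,0.9,0,0,0,8,44,0,0.9,0,0,0,8,44,0,0.9,0,0,0,8,44,0,0.9,0,0,0,8,44,0,0.9,0,0,0,0,0,0,0.9,0,0,0,0,0,0,0.9])

```text
clock: 17.9
position: [0.3064, 0.4606, 0.2348]
ee_rot: [-0.0, 0.092, 0.996, -0.001]
contact_force: [-0.2, -1.5, 0.5]
width: 0.077
```

```bash
python3 - <<'E'
from h import *
from rig import get_image
import cv2
a=get_image("scene");b=get_image("top")
cv2.imwrite("pics/p10.png",np.hstack([cv2.resize(a[:,:],(480,360)),cv2.resize(b[100:300,100:278],(320,360))])[:,:,::-1])
cv2.imwrite("pics/p10z.png",np.hstack([cv2.resize(a[195:375,90:270],(400,400)),cv2.resize(b[140:290,120:270],(400,400))])[:,:,::-1])
go((.492,.028,.056),79.5)
w=np.array([.4925,.028])
for n in("scene","top"): print(n,proj(n,[(*w,.124),(*w,.012)]).round(1))
E
```

```text
t 18.0 pos [0.3066 0.4601 0.2352] yaw_y 79.4 F [-0.3  0.   0.3] w 0.0769 zax [-2.e-04 -8.e-04 -1.e+00]
shift mm (no turn) [-261.8 -390.5  179.5]
turn tool xyz deg [-0.05 -0.   -0.1 ] shift after turn [-261.1 -391.1  179.2]
scene [[159.2 266.2]
 [171.1 304.3]]
top [[166.4 231. ]
 [182.2 229.9]]
```

View pics/p10.png

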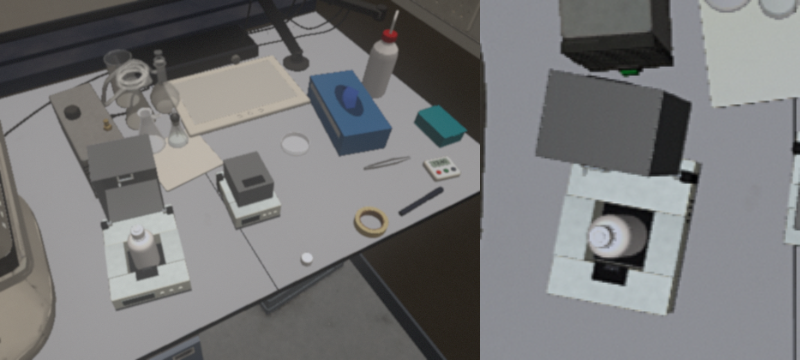

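View pics/p10z.png

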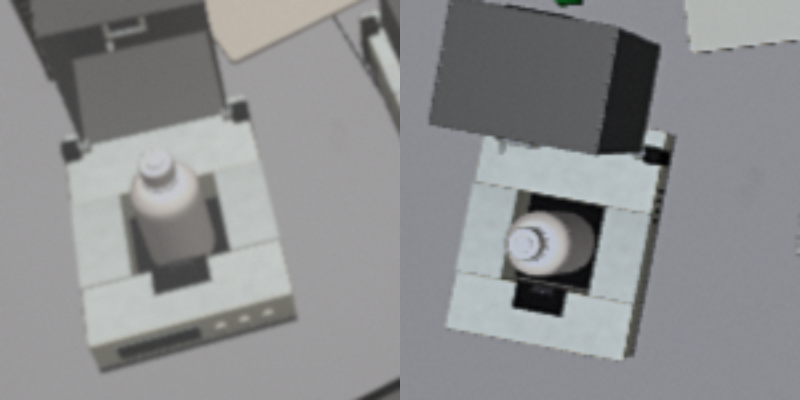

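The cap centre is at (159.8,267) in the scene and (167,232) in the top view. Predicted for an upright bottle on the well floor: (159.2,266.2) and (166.4,231.0). The large hood is open, the small one shut, and the arm is clear.

```bash
python3 -c "
from rig import *
print(sign_off())"
```

```text
the job is handed in; nothing more can be done
None
```

The white bottle is standing upright in the larger reader's well, released. That reader's hood is open and the smaller reader's hood is still shut. I handed the job in at about 18 s of the 51 s allowed.

- **Opening the hood:** I pressed the pad down to its firm stop, where the vertical force reached 19 N. As the fingers drew away, the hood swung fully open by itself.
- **Placing the bottle:** I gripped it about 65 mm above its underside and lowered it into the well. It touched the floor at the expected height with about 6 N, and I then let go and moved the arm clear.
- **Last checks:** In both camera views the bottle's cap is within about 1 pixel of where it should be for a bottle upright on the well floor. The force on the tool reads about zero. No check failed or disagreed. The arm did block the scene camera for one picture while I carried the bottle, so I used the top view there.

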